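# Press the cap mat onto a deep-well plate

## Robot

A 7-joint arm with a two-finger parallel gripper is mounted at the origin on a cart in front of the work surface, level with it; the furniture and walls round the work are solid. World frame = base frame: x ahead of the robot, y to its left, z up, the work surface at z = 0. Lengths are in m, angles in rad, forces in N, time in s.
With the tool pointing down it reaches from about 0.425 to 0.875 m from the base axis. Payload 4.7 kg.
Tool frame: the origin (TCP) lies at the very end of the fingers, on their centre line; the grasp point (between the pads) lies 19 mm behind it; z points along the fingers, y is the line along which they close (so a half turn about z gives the same grasp; the last joint's range is limited). The gripper opens to 87 mm and grips with 3 to 60 N. Pads are 19 mm wide; open, the fingers measure 117 mm over their backs; the gripper's body (75 mm by 190 mm) begins 51 mm behind the grasp point.
Start: joints at [1.3, 0.321, -0.07, 1.45, 0.023, 1.371, -0.057], TCP at [0.183, -0.624, 0.192] pointing down, gripper open.
Joint ranges: [-2.86, 2.86], [-0.3, 2.09], [-1.38, 1.24], [0.06, 2.45], [-1.56, 4.7], [0.09, 2.05], [-2.69, 2.69]. Speed limits (rad/s): [2.57, 2.57, 3.14, 3.14, 3.14, 3.14, 3.14].

## Interface

Orientations are given as a rotation vector (axis times angle).
In Python, from bench import get_state, get_image, get_calibration, close_job gives the robot as it stands.
- The arm moves only by the shell command python3 -m crank 'ROWS' [FORCE]. ROWS is JSON, a list of rows, each a list of 5 numbers: the opening, from 0 (shut) to 1 (fully open), then the shift along the world's x, y, z in units of 0.2 m (1.0 is 0.2 m), then the turn about the world's z in units of 2 pi rad (1.0 is 2 pi rad). A call has 1 to 5 rows; each row is the pose to reach, as a shift and turn from the pose commanded when the call began, turning the shorter way round; what a row does not reach only later rows make up. A row lasts 1/8 s, in which the tool goes at most 62.5 mm and 10.7 degrees, less where a joint would pass 70% of its speed; a pose out of reach is approached as far as the arm can. A call with a number of a shift or a turn outside -1 to 1 is refused whole. A call with a gripper value outside its range is refused whole. The fingers move at their own pace and stop on an object; FORCE is the grip in N (left out, the last holds). Time passes only in rows, so rows that repeat a pose let the fingers close. It gives the time, the measured TCP pose, the force, the opening and the grip force at its end, in the units of the state.
- get_state(): the state, without advancing time (a new reading comes with each control period).
- get_image(name): name is "side" or "top"; returns the picture (480x640x3 uint8, red, green, blue); there is no depth.
- get_calibration(name): a dict with "fovy" (degrees; the focal length in pixels is half the picture's height over the tangent of half this angle, whatever the lens; pixels are square), "cx", "cy" (the principal point, pixels), "R" (3x3) and "t" (3): a world point X has camera coordinates R X + t. Camera axes: x right, y down, z forward; pixel columns grow to the right and rows downward; lengths in m; the calibration is good to about 2 mm. A picture is of the moment at which its call begins. get_calibration takes no time and is no camera call.
- close_job(): hands the job in; it is judged then, once.
The state is a dict: "time": time; "joint_positions": joint angles; "qd": joint speeds; "joint_torque": joint torques, N m; "position": TCP position; "tool_rot": TCP orientation; "ft_force": force on the tool from outside, world axes, zero at the start; "torque": the same for the moment, N m; "grip_width": opening from 0.0 (shut) to 1.0 (fully open); "grip_force": force on a finger pad.
Only numpy, scipy, OpenCV 4.12 (cv2) and the standard library are available. Lean on these libraries where they do the work, as an engineer would, in place of code of your own. Each camera call takes 0.05 s, during which the arm holds its last target. There are 200 camera calls.

## Task

Press the mat onto the deep-well plate in the bench press. With the safety catch still on, push the plate square and flush into the corner of the two fences; then flip the catch back off its pin, pull the jaw by its handle forward and down to the stop so that the pad presses on the plate, and finish with the gripper still holding the handle down there, because the jaw springs up when let go. Leave the timer, tape roll, marker and tub where they are.

Things in the scene. Friction and masses are not known exactly. Their poses are not given: they have to be found in the camera images.
- press: clamshell hand press, fixed; grey base x -122 to +146, y -134 to +120 mm with a dark metal bed 18 mm high, jaw upright at the back, backstay of grey posts and crossbar (to 186 mm) behind it. Origin: on the worktop under the nest; x points from the handle side to the hinge, y to the catch side (left), z up. Place and yaw vary. With the jaw up nothing stands over the bed in front of x = +80 mm
- nest (a point): point on the bed, 18 mm above the worktop, where the centre of the plate's underside lies when the plate is flush with both fences; axes as the press
- fence_corner (a point): inner corner of the two steel fences, on the bed, 42.75 mm in +x and 63.9 mm in +y from the nest; axes as the press. From here the back fence runs 124 mm towards -y and the side fence 79 mm towards -x; both are 10 mm thick and stand 12 mm above the bed. The other two sides of the bed are open
- plate: white deep-well plate, loose on the bed, 20 to 45 mm out of the corner in both directions and skewed up to 0.17 rad. Skirt 85.5 mm along its x, 127.8 mm along its y, 10 mm high; body 82 x 124.4 mm up to 30 mm; grey mat on top, fixed to it, total height 34 mm; 0.18 to 0.33 kg. Origin: centre of its underside, z up. Its axes lie along those of the press when home
- jaw (a joint): angle of the jaw, rad: 0 = upright, open; grows as the handle is pulled forward and down; 1.57 = level, at its stop. Needs at the handle about 1 N when upright, 5 N when nearly level, 12 N at the stop with a plate under the pad; springs up when let go. Blocked at about 0.03 rad while the catch is on. The jaw plate is 120 mm wide and reaches 130 mm from the hinge
- jaw_hinge (a point): middle of the jaw's hinge axis, which runs along the press's y; 85 mm from the nest in +x and 52 mm above the worktop; axes as the press
- pull_bar: the jaw's handle: round black roller bar 16 mm thick, 92 mm long, on two 11 mm arms 50 mm off its middle; turns easily about itself. Origin: its middle; y along the bar. From the hinge axis it lies 20 mm in +x and 170 mm up when the jaw is upright (222 mm above the worktop), 170 mm in -x and 20 mm up when the jaw is level (72 mm above the worktop). 32 mm are free between bar and jaw plate
- pad: black rubber pressing pad, 116 x 74 mm, sprung, 3 mm proud, on the jaw's face that looks at the handle side when upright; presses on the plate's mat over the last 0.05 rad of the jaw. Origin: on the hinge axis
- catch (a joint): angle of the safety catch, rad: 0 to 0.08 = on (its hook stands in front of a steel pin on the jaw's side); grows as its thumb roller is pushed in the press's +x, away from the handle side; above 0.6 = clear of the pin; 1.2 = its end. Stays where it is left (about 1 N at the roller). Pivot parallel to the press's y, at x +122, y +93.5, z +146 mm in the press frame
- thumb (a point): middle of the catch's thumb roller: steel, 14 mm thick, 44 mm long along the press's y, standing out to the left 57 mm outside the jaw's side edge, 72 mm straight above the catch's pivot when on (218 mm above the worktop); swings back and down about the pivot. Its outer 35 mm are free on all sides
- timer: white lab timer, 62 x 66 x 18 mm, loose on the worktop near the press; to be left alone
- tape_roll: roll of tape lying flat, 94 mm across, 24 mm high, loose; to be left alone
- marker: marker pen lying on the worktop, 138 x 17 x 19 mm, loose; to be left alone
- white_tub: open white tub, 129 x 164 x 65 mm, loose, to the left; to be left alone
Mind the look-alikes: they are no part of the job. Several things have the shape of the plate; the one meant has the colours described above.

How it is judged:
By the outcome, as a careful person would: the job done as asked, in the order asked, and still so for the second after the job is handed in, while the arm keeps its last pose, push and grip.
It also fails if it takes over 72 s, if anything falls off the work surface, if the arm or the gripper's body presses on something with over 40 N, if the wrist force passes 120 N, or if a joint passes its speed limit or range.

## Working session

There is one attempt and no reset: what is moved stays moved. The work goes in short steps, Python scripts to look and compute and a shell command to move; the robot and the scene stay as the last step left them, time stands still between calls to the robot, and variables do not carry over. Pictures are saved under pics/ and viewed, at most 10 in all, crops included, and the job is handed in when it is done.

```bash
mkdir -p pics; ls
python3 - <<'E'
from bench import *
import cv2,numpy as np
for n in ("top","side"):
    im=get_image(n); cv2.imwrite(f"pics/{n}0.png",im[:,:,::-1])
    c=get_calibration(n); print(n,c["fovy"],c["cx"],c["cy"],np.round(c["R"],3).tolist(),np.round(c["t"],3), [k for k in c])
s=get_state(); print(s)
E
```

```text
pics
top 54.2812147499431 311.618112383172 231.00538030907566 [[-0.009, -1.0, 0.001], [-0.991, 0.009, -0.136], [0.136, -0.002, -0.991]] [0.088 0.599 1.196] ['fovy', 'cx', 'cy', 'R', 't']
side 51.12314768529155 318.9633409627694 241.8300854206348 [[-0.976, -0.215, 0.02], [-0.105, 0.393, -0.913], [0.189, -0.894, -0.407]] [0.569 0.155 1.543] ['fovy', 'cx', 'cy', 'R', 't']
{'time': 0.1, 'joint_positions': array([ 1.30006982,  0.32173279, -0.07006953,  1.45158374,  0.02259555,
        1.37082092, -0.05689212]), 'qd': array([ 0.00039621, -0.00191679, -0.00043748, -0.00332913,  0.00036975,
        0.00119865,  0.00050143]), 'joint_torque': array([ 2.95893972e-05, -4.92569911e+01, -4.05368116e-01, -3.13399959e+01,
       -6.40697451e-02,  3.94903170e-02,  4.87530349e-05]), 'position': array([ 0.18242553, -0.62327987,  0.19086584]), 'tool_rot': array([-3.10807683e+00, -4.45681693e-01,  5.41681461e-04]), 'ft_force': array([ 0.49231984, -0.52989849,  0.46258066]), 'torque': array([ 0.01423155, -0.02092381,  0.02619996]), 'grip_force': 0.0, 'grip_width': 1.0028024554101456}
```

View pics/top0.png

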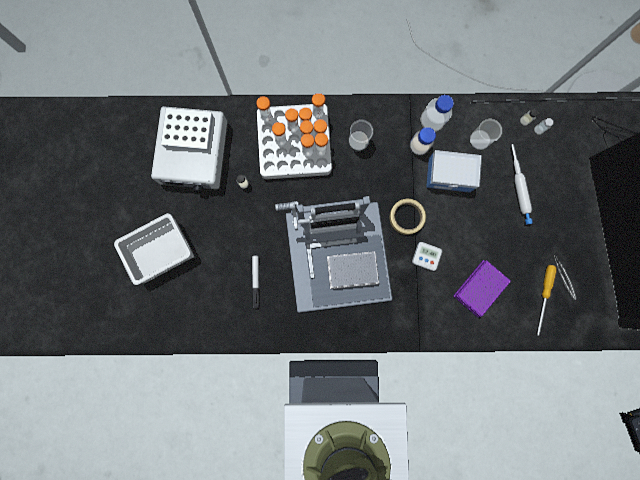

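View pics/side0.png

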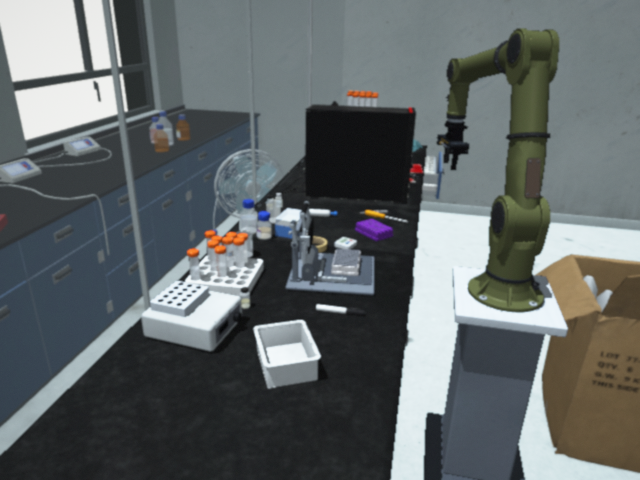

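```bash
cat > h.py <<'E'
from bench import *
import cv2,numpy as np
def cal(n):
    c=get_calibration(n); f=240/np.tan(np.radians(c["fovy"]/2)); return f,c["cx"],c["cy"],np.array(c["R"]),np.array(c["t"])
def ray(n,uv,z):
    f,cx,cy,R,t=cal(n); uv=np.atleast_2d(uv).astype(float)
    d=np.c_[(uv[:,0]-cx)/f,(uv[:,1]-cy)/f,np.ones(len(uv))]@R; o=-R.T@t
    return o+d*((z-o[2])/d[:,2])[:,None]
def proj(n,X):
    f,cx,cy,R,t=cal(n); p=np.atleast_2d(X)@R.T+t; return np.c_[cx+f*p[:,0]/p[:,2],cy+f*p[:,1]/p[:,2]]
E
python3 - <<'E'
from h import *
a=cv2.imread("pics/top0.png")[190:320,265:425]; cv2.imwrite("pics/ctop.png",cv2.resize(a,None,fx=4.6,fy=4.6,interpolation=cv2.INTER_CUBIC))
b=cv2.imread("pics/side0.png")[190:310,270:390]; cv2.imwrite("pics/cside.png",cv2.resize(b,None,fx=5,fy=5,interpolation=cv2.INTER_CUBIC))
print(ray("top",[[296,311],[391,300],[379,203],[286,212]],0.01))
E
```

```text
[[ 0.39081764  0.12542821  0.01      ]
 [ 0.41733159 -0.12694322  0.01      ]
 [ 0.67969535 -0.10257841  0.01      ]
 [ 0.65698925  0.15146008  0.01      ]]
```

View pics/ctop.png

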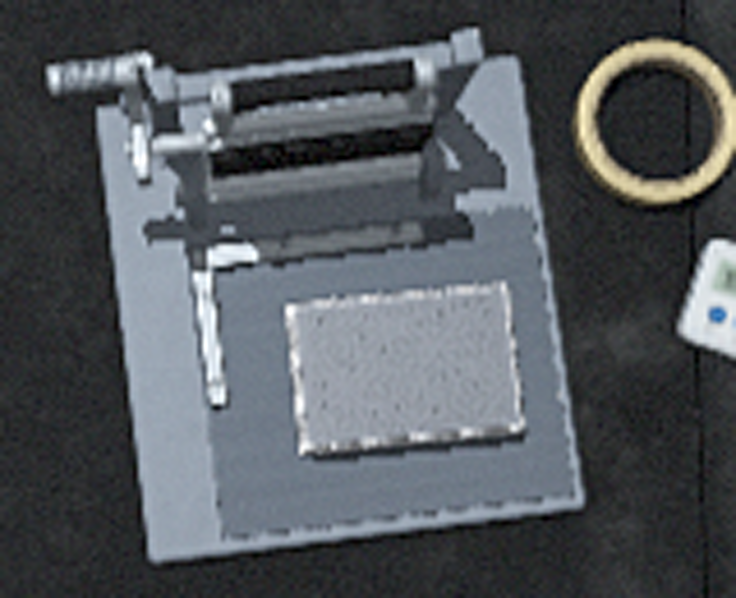

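View pics/cside.png

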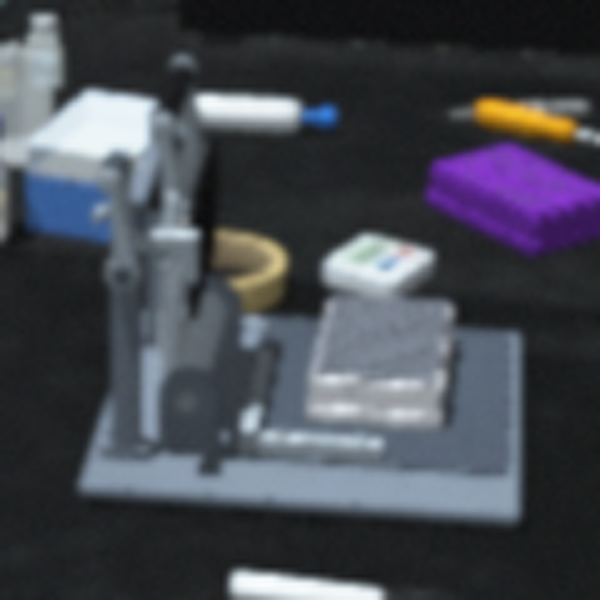

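Top crop: press base corners at crop px (150,560), (583,508), (520,57), (97,107). The plate with its grey mat has corners (302,452), (523,433), (506,285), (290,305). The handle bar runs (222,97)–(432,75) and the thumb roller (50,77)–(140,62). Side crop: jaw upright, with the catch beside it.

```bash
cat > m.py <<'E'
from h import *
def edge(gray,p,q,n=60,w=6):
    """sub-pixel line along pq: strongest gradient across it -> two end points"""
    p,q=np.array(p,float),np.array(q,float); d=(q-p)/np.linalg.norm(q-p); nn=np.array([-d[1],d[0]]); s=np.linspace(-w,w,8*w+1)
    P=[]
    for a in np.linspace(.08,.92,n):
        c=p+a*(q-p); xy=(c+s[:,None]*nn).astype(np.float32)
        v=cv2.remap(gray,xy[None,:,0],xy[None,:,1],cv2.INTER_LINEAR)[0].astype(float)
        g=np.abs(np.gradient(cv2.GaussianBlur(v[None],(9,1),2)[0])); P.append(c+s[g.argmax()]*nn)
    vx,vy,x0,y0=cv2.fitLine(np.array(P,np.float32),cv2.DIST_HUBER,0,.5,.01).ravel()
    return np.array([x0,y0]),np.array([vx,vy])
def meet(a,b):
    k=np.linalg.solve(np.c_[a[1],-b[1]],b[0]-a[0]); return a[0]+k[0]*a[1]
def quad(gray,C,w=5):
    E=[edge(gray,C[i],C[(i+1)%4],w=w) for i in range(4)]; return np.array([meet(E[i-1],E[i]) for i in range(4)])
def fit(W,M):
    "rigid 2D fit model M->world W"
    a=M-M.mean(0); b=W-W.mean(0); th=np.arctan2((a[:,0]*b[:,1]-a[:,1]*b[:,0]).sum(),(a*b).sum())
    R=np.array([[np.cos(th),-np.sin(th)],[np.sin(th),np.cos(th)]]); t=W.mean(0)-R@M.mean(0); return th,t,np.abs(M@R.T+t-W).max()
E
python3 - <<'E'
from m import *
o=np.array([265,190]); im=cv2.imread("pics/top0.png"); g=cv2.cvtColor(im,cv2.COLOR_BGR2GRAY)
cr=lambda L:(np.array(L)+.5)/4.6-.5+o
C=cr([[150,560],[583,508],[520,57],[97,107]])
Q=quad(g,C,4); print(np.round(Q,1).tolist())
M=np.array([[-.122,.12],[-.122,-.134],[.146,-.134],[.146,.12]])
for z in(.008,.015):
    th,t,e=fit(ray("top",Q,z)[:,:2],M); print("press",z,th,t,e)
R=np.array([[np.cos(th),-np.sin(th)],[np.sin(th),np.cos(th)]])
P=lambda uv,z:(ray("top",uv,z)[:,:2]-t)@R
print("bar",P(cr([[222,97],[432,75]]),.222)," expect x .105 y +-.046")
print("thumb",P(cr([[55,77],[140,62]]),.218)," expect .122, .139/.095")
print("fence side",P(cr([[205,270],[218,403]]),.03), "corner out",P(cr([[205,245]]),.03))
pc=cr([[302,452],[523,433],[506,285],[290,305]]); Qp=quad(g,pc,4); print(Qp)
Mp=np.array([[-.041,.0622],[-.041,-.0622],[.041,-.0622],[.041,.0622]])
for z in(.048,.052):
    a,b,e=fit(ray("top",Qp,z)[:,:2],Mp); print("plate",z,a-th,(b-t)@R,e,b)
E
```

```text
[[297.1000061035156, 312.0], [391.8999938964844, 299.8999938964844], [376.70001220703125, 198.89999389648438], [285.1000061035156, 212.1999969482422]]
press 0.008 0.12193279182551812 [0.52575702 0.01798561] 0.004694545450244281
press 0.015 0.1219327918255181 [0.52516288 0.01838996] 0.0038425956046901355
bar [[ 0.1029812   0.04886558]
 [ 0.10039813 -0.05525314]]  expect x .105 y +-.046
thumb [[0.12444    0.12937604]
 [0.12645023 0.08672269]]  expect .122, .139/.095
fence side [[ 0.0383484   0.06655229]
 [-0.03833595  0.06910384]] corner out [[0.05272315 0.06466892]]
[[330.0177  287.9469 ]
 [378.55225 284.21033]
 [374.83365 250.82242]
 [326.2518  255.35616]]
plate 0.048 -0.041036177252454814 [-0.03293619 -0.03747807] 0.0027324230146971162 [ 0.49702972 -0.02281591]
plate 0.052 -0.04103617725245466 [-0.0331059  -0.03710004] 0.0026057830958154393 [ 0.49681529 -0.02246132]
```

Run:
```python
from m import *
o=np.array([265,190]); im=cv2.imread("pics/top0.png"); g=cv2.cvtColor(im,cv2.COLOR_BGR2GRAY)
cr=lambda L:(np.array(L)+.5)/4.6-.5+o
def ang(name,a,b,z,w,x):
    p,d=edge(g,*cr([a,b]),w=w); W=ray("top",np.array([p-10*d,p+10*d]),z)[:,:2]; v=W[1]-W[0]; th=np.arctan2(v[1],v[0]); th-= 0 if x else np.pi/2
    th=(th+np.pi/2)%np.pi-np.pi/2; n=np.array([-np.sin(th),np.cos(th)]) if x else np.array([np.cos(th),np.sin(th)])
    print(name,round(th,4),"offset along normal",n@W[0], p)
ang("left",(150,560),(97,107),.01,3,1)
ang("right",(583,508),(530,130),.01,3,1)
ang("front",(150,560),(583,508),.01,3,0)
ang("bedfront",(225,538),(580,497),.018,2,0)
ang("bedleft",(222,530),(212,420),.018,2,1)
ang("fence in",(212,270),(226,400),.03,1.2,1)
ang("fence out",(197,270),(209,400),.03,1.2,1)
ang("bar hi",(235,88),(415,66),.230,1.5,0)
ang("bar lo",(235,112),(415,90),.222,1.5,0)
for a,b,n,x in(((302,452),(523,433),"pf",0),((290,305),(506,285),"pb",0),((302,452),(290,305),"pl",1),((523,433),(506,285),"pr",1)): ang(n,a,b,.05,2.5,x)
```

```text
left 0.1161 offset along normal 0.07676282380233845 [291.11304 262.1489 ]
right 0.119 offset along normal -0.17789184604512945 [384.3158  249.71057]
front 0.1161 offset along normal 0.3997930702939448 [344.3149  305.96454]
bedfront 0.1192 offset along normal 0.406714383883748 [351.36252 302.3962 ]
bedleft 0.1057 offset along normal 0.03843650792344369 [310.95535 291.77765]Traceback (most recent call last):
  File "<stdin>", line 13, in <module>
  File "<stdin>", line 5, in ang
  File "m.py", line 4, in edge
    p,q=np.array(p,float),np.array(q,float); d=(q-p)/np.linalg.norm(q-p); nn=np.array([-d[1],d[0]]); s=np.linspace(-w,w,8*w+1)
                                                                                                       ~~~~~~~~~~~^^^^^^^^^^^^
    num = operator.index(num)
TypeError: 'float' object cannot be interpreted as an integer
```

```bash
cat > to.py <<'E'
import sys
from h import *
from scipy.spatial.transform import Rotation as Ro
TH=.117; O=np.array([.5233,.0176]); R=np.array([[np.cos(TH),-np.sin(TH)],[np.sin(TH),np.cos(TH)]])
def where():
    s=get_state(); p=s["position"]; y=Ro.from_rotvec(s["tool_rot"]).as_matrix()[:,1]
    q=R.T@(p[:2]-O); return s,p,np.r_[q,p[2]]*1e3,(np.arctan2(y[1],y[0])-TH)
def delta(a): return (a+np.pi/2)%np.pi-np.pi/2
if __name__=="__main__":
    s,p,q,yaw=where()
    print("t",round(s["time"],2),"press mm",np.round(q,1),"tool-y angle in press deg",round(np.degrees(yaw),2),"F press",np.round(np.r_[R.T@s["ft_force"][:2],s["ft_force"][2]],1),"grip",round(s["grip_width"],3),round(s["grip_force"],1))
    v=[float(a) for a in sys.argv[1:]]
    if v:  # triples: press mm x y z, then the tool-y angle deg
        for i in range(0,len(v)-1,3):
            w=np.r_[O+R@(np.array(v[i:i+2])/1e3),v[i+2]/1e3]; print("row",np.round((w-p)/.2,4),"turn",round(delta(np.radians(v[-1])-yaw)/2/np.pi,4))
    u=R[:,0]/.2*.01; print("10mm press x =",np.round(u,4),"y =",np.round(R[:,1]/.2*.01,4))
E
python3 to.py -100 -37 120 90
```

```text
t 0.1 press mm [-413.4 -596.7  190.9] tool-y angle in press deg -80.38 F press [ 0.4 -0.6  0.5] grip 1.003 0.0
row [ 1.2294  2.9623 -0.3543] turn -0.0267
10mm press x = [0.0497 0.0058] y = [-0.0058  0.0497]
```

```bash
python3 -m crank '[[1,0.12,0.3,0,-0.013],[1,0.25,0.6,0,-0.0267],[1,0.4,1,0,-0.0267],[1,0.4,1,0,-0.0267],[1,0.4,1,0,-0.0267]]'; python3 -m crank '[[1,0.12,0.3,0,0],[1,0.25,0.6,0,0],[1,0.4,1,0,0],[1,0.4,1,0,0],[1,0.4,1,0,0]]' ; python3 to.py -100 -37 120 90
```

```text
time: 0.72
position: [0.2639, -0.4218, 0.1919]
tool_rot: [3.136, 0.19, -0.0]
ft_force: [-0.4, -1.2, 0.0]
grip_width: 1.0
grip_force: 0.0
time: 1.35
position: [0.3433, -0.2232, 0.1921]
tool_rot: [3.135, 0.188, 0.0]
ft_force: [-1.3, -0.4, -0.3]
grip_width: 1.002
grip_force: 0.0
t 1.35 press mm [-206.9 -218.2  192.1] tool-y angle in press deg -89.83 F press [-1.3 -0.2 -0.3] grip 1.002 0.0
row [ 0.4251  0.962  -0.3603] turn -0.0005
10mm press x = [0.0497 0.0058] y = [-0.0058  0.0497]
```

```bash
python3 -m crank '[[1,0.1,0.25,-0.1,0],[1,0.25,0.55,-0.2,0],[1,0.36,0.82,-0.3,0],[1,0.425,0.962,-0.36,0],[1,0.425,0.962,-0.36,0]]'; python3 to.py -102 -37 24 90
```

```text
time: 1.98
position: [0.428, -0.0304, 0.119]
tool_rot: [-3.134, -0.188, 0.002]
ft_force: [-0.7, -0.8, 0.3]
grip_width: 0.996
grip_force: 0.0
t 1.98 press mm [-100.3  -36.6  119. ] tool-y angle in press deg -89.83 F press [-0.7 -0.7  0.3] grip 0.996 0.0
row [-0.0082 -0.003  -0.4751] turn -0.0005
10mm press x = [0.0497 0.0058] y = [-0.0058  0.0497]
```

```bash
python3 -m crank '[[1,-0.008,-0.003,-0.2,0],[1,-0.008,-0.003,-0.38,0],[1,-0.008,-0.003,-0.45,0],[1,-0.008,-0.003,-0.47,0],[1,-0.008,-0.003,-0.47,0]]'
python3 - <<'E'
from h import *
a=get_image("top")[190:320,265:425,::-1]; cv2.imwrite("pics/c2.png",cv2.resize(a,None,fx=4.6,fy=4.6,interpolation=cv2.INTER_CUBIC))
E
python3 to.py -70 -37 24 90
```

```text
time: 2.6
position: [0.4269, -0.0328, 0.0267]
tool_rot: [3.136, 0.182, 0.002]
ft_force: [0.3, 0.6, 0.1]
grip_width: 1.004
grip_force: 0.0
t 2.65 press mm [-101.4  -38.6   27. ] tool-y angle in press deg -90.03 F press [ 0.3 -0.4 -0.1] grip 1.002 0.0
row [ 0.1549  0.0265 -0.0148] turn 0.0001
10mm press x = [0.0497 0.0058] y = [-0.0058  0.0497]
```

View pics/c2.png

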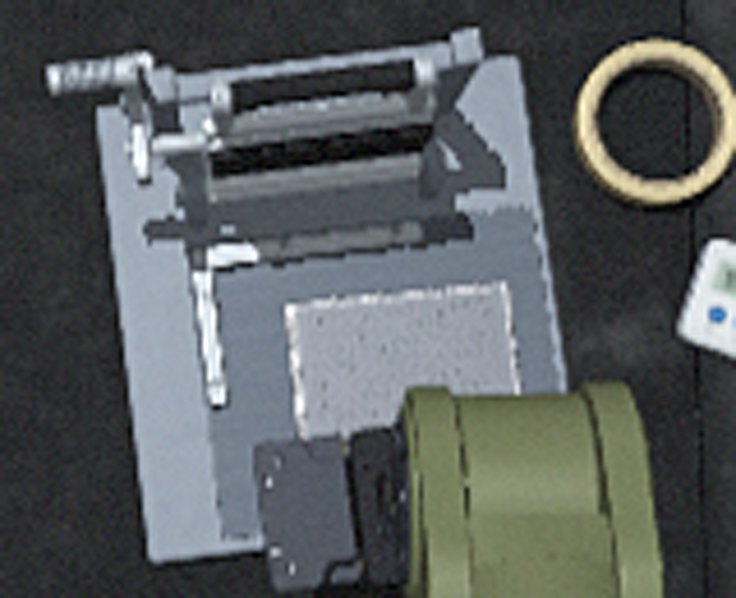

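The hand stands in front of the plate, parallel to its front edge (crop px 300–520, y≈435), and the plate has not moved.

```bash
python3 -m crank '[[1,0,0,-0.018,0],[1,0.035,0.004,-0.018,0],[1,0.075,0.009,-0.018,0],[1,0.115,0.013,-0.018,0],[1,0.15,0.018,-0.018,0]]'; python3 -m crank '[[1,0.025,0.003,0,0],[1,0.05,0.006,0,0],[1,0.06,0.007,0,0],[1,0.06,0.007,0,0]]';python3 to.py -52 -37 24 90
```

```text
time: 3.28
position: [0.4568, -0.0282, 0.0223]
tool_rot: [-3.136, -0.184, -0.0]
ft_force: [-0.2, -0.2, -0.2]
grip_width: 0.999
grip_force: 0.0
time: 3.78
position: [0.468, -0.027, 0.0223]
tool_rot: [3.136, 0.184, -0.0]
ft_force: [-0.3, 0.3, -0.8]
grip_width: 1.001
grip_force: 0.0
t 3.77 press mm [-60.1 -37.8  22.3] tool-y angle in press deg -89.99 F press [-0.3  0.3 -0.8] grip 1.001 0.0
row [0.0398 0.0089 0.0087] turn -0.0
10mm press x = [0.0497 0.0058] y = [-0.0058  0.0497]
```

```bash
python3 -m crank '[[1,0.01,0.001,0,0],[1,0.02,0.002,0,0],[1,0.03,0.0035,0,0],[1,0.035,0.004,0,0],[1,0.035,0.004,0,0]]';python3 to.py; python3 -m crank '[[1,0.005,0.0005,0,0],[1,0.01,0.001,0,0],[1,0.01,0.001,0,0]]';python3 to.py
```

```text
time: 4.4
position: [0.475, -0.0262, 0.0223]
tool_rot: [-3.136, -0.184, 0.0]
ft_force: [-0.6, 0.3, 1.2]
grip_width: 1.0
grip_force: 0.0
t 4.4 press mm [-53.  -37.9  22.3] tool-y angle in press deg -89.99 F press [-0.6  0.4  1.2] grip 1.0 0.0
10mm press x = [0.0497 0.0058] y = [-0.0058  0.0497]
time: 4.78
position: [0.4771, -0.026, 0.0223]
tool_rot: [3.136, 0.184, -0.0]
ft_force: [-0.3, -0.2, -0.3]
grip_width: 1.0
grip_force: 0.0
t 4.78 press mm [-51.  -37.9  22.3] tool-y angle in press deg -89.99 F press [-0.4 -0.2 -0.3] grip 1.0 0.0
10mm press x = [0.0497 0.0058] y = [-0.0058  0.0497]
```

```bash
for i in 1 2 3; do :; done; python3 -m crank '[[1,0.005,0.0006,0,0],[1,0.01,0.0012,0,0],[1,0.01,0.0012,0,0]]' >/dev/null;python3 to.py|head -1;  python3 -m crank '[[1,0.005,0.0006,0,0],[1,0.01,0.0012,0,0],[1,0.01,0.0012,0,0]]'>/dev/null;python3 to.py|head -1
```

```text
t 5.15 press mm [-49.  -37.9  22.3] tool-y angle in press deg -89.99 F press [ 0.8 -0.9  0.7] grip 1.0 0.0
t 5.53 press mm [-46.9 -37.9  22.3] tool-y angle in press deg -90.0 F press [ 0.7  0.8 -0.1] grip 1.0 0.0
```

Run:
```python
from h import *
a=get_image("top")[220:300,300:400,::-1]; b=get_image("side")[230:310,285:385,::-1]
z=lambda i:cv2.resize(i,(500,400),interpolation=cv2.INTER_CUBIC)
cv2.imwrite("pics/c3.png",cv2.resize(np.hstack([z(a),z(b)]),(800,320)))
```

```text
(no output)
```

View pics/c3.png

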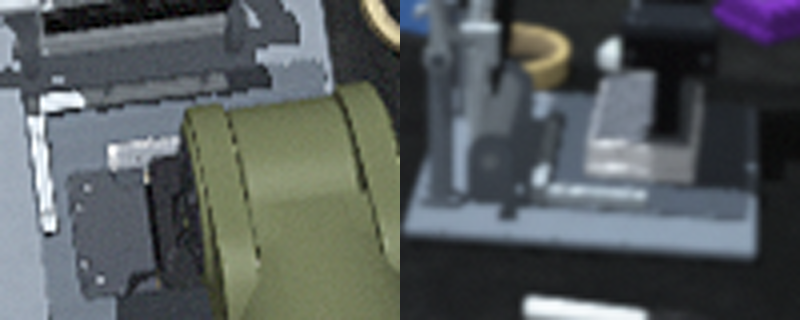

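The plate has not moved: its back-left corner is still at crop (108,145), and in the side view it still spans (590–695). The finger tip shows at (665,140), in front of the plate or over its top. I'll check this by projection.

Run:
```python
from to import *
s,p,q,yaw=where(); print(p,q)
def P(n,x,y,z): return np.round(proj(n,np.r_[O+R@np.array([x,y])/1e3,z/1e3])[0],1)
for y in (q[1]+43,q[1]+58,q[1]-43,q[1]-58):
  for z in(22,52,92): print("finger",round(y),z,P("side",q[0],y,z),P("top",q[0],y,z))
print("plate front-left low/top, back-left low/top")
for x in(-75,9):
  for z in (18,52): print(x,z,P("side",x,25,z),P("top",x,25,z))
b=ray("top",[[311.6,235]],.1);print(b)
for X in ([-122,120,10],[-122,-134,10],[146,120,10],[105,0,230],[122,139,218]): print(X,P("side",*X),P("top",*X))
```

```text
[ 0.48096314 -0.02556689  0.02223335] [-47.08642959 -37.92964997  22.23334703]
finger 5 22 [350.6 270.5] [336.6 278.2]
finger 5 52 [351.  262.1] [337.3 277.7]
finger 5 92 [351.6 250.7] [338.1 277.1]
finger 20 22 [350.4 272.7] [331.  278.9]
finger 20 52 [350.8 264.2] [331.5 278.5]
finger 20 92 [351.4 252.8] [332.2 277.9]
finger -81 22 [351.7 258.9] [368.8 274.1]
finger -81 52 [352.1 250.8] [370.2 273.5]
finger -81 92 [352.7 239.8] [372.2 272.8]
finger -96 22 [351.9 257. ] [374.4 273.3]
finger -96 52 [352.3 248.9] [376.  272.8]
finger -96 92 [352.8 238. ] [378.2 272.1]
plate front-left low/top, back-left low/top
-75 18 [359.1 275.1] [330.5 289.7]
-75 52 [359.6 265.5] [331.  289.5]
9 18 [332.6 273.4] [326.4 258.2]
9 52 [333.  263.8] [326.8 257.2]
[[0.58164651 0.08251703 0.1       ]]
[-122, 120, 10] [373.8 293.2] [297.1 312. ]
[-122, -134, 10] [373.8 256.7] [392.  299.8]
[146, 120, 10] [285.3 287.2] [285.1 213. ]
[105, 0, 230] [304.2 206.4] [334.9 207.2]
[122, 139, 218] [292.  226.7] [273.1 208.4]
```

Run:
```python
from h import *
b=get_image("side")[225:285,320:370,::-1]; b0=cv2.imread("pics/side0.png")[225:285,320:370]
z=lambda i:cv2.resize(i,(400,480),interpolation=cv2.INTER_CUBIC)
cv2.imwrite("pics/c4.png",np.hstack([z(b0),z(b)]))
```

```text
(no output)
```

View pics/c4.png

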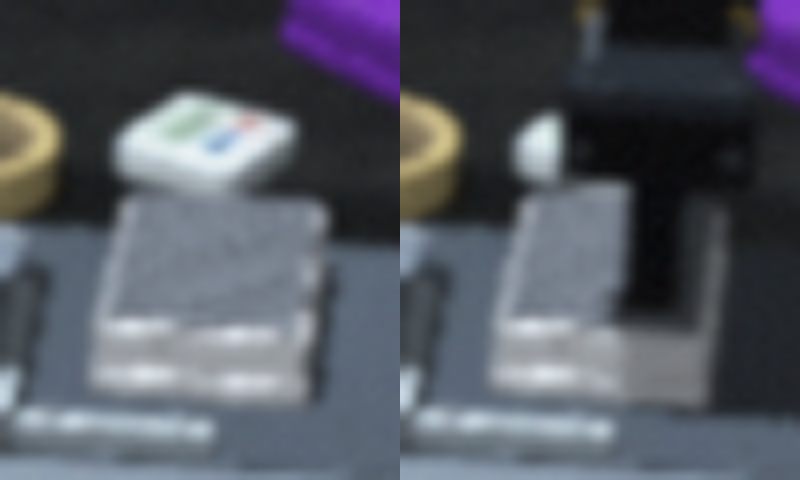

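The gripper hovers over the mat: the tip shows at row ≈264, which is z≈52 and not 22. I'll check the reported height against the start picture, where the gripper stands against the wall.

Run:
```python
from to import *
p=np.array([.18242553,-.62327987,.19086584]); v=[3.10807683,.44568,0]; Y=Ro.from_rotvec(v).as_matrix()[:,1]
for k in (-.05,0,.05): 
  for dz in (0,.03,.07): print(k,dz,np.round(proj("side",p+k*Y+[0,0,dz])[0],1),np.round(proj("top",p+k*Y+[0,0,dz])[0],1))
g=cv2.imread("pics/side0.png",0); 
m=g[100:190,425:485]<70
for r in range(0,90,3): print(r+100,"".join("#" if x else "." for x in m[r]))
```

```text
-0.05 0 [451.8 176.3] [612.  413.2]
-0.05 0.03 [452.8 169. ] [620.9 416.7]
-0.05 0.07 [454.1 159.1] [633.6 421.7]
0 0 [448.1 172.7] [633.1 406.3]
0 0.03 [449.  165.6] [642.6 409.6]
0 0.07 [450.2 155.9] [656.2 414.3]
0.05 0 [444.5 169.4] [654.1 399.5]
0.05 0.03 [445.3 162.4] [664.3 402.6]
0.05 0.07 [446.5 152.9] [678.7 407. ]
100 .......................###################..................
103 ........................##################..................
106 .......................##################...................
109 ........................#################...................
112 ................................#########...................
115 ......................###################...................
118 .......................#################....................
121 .....................#####..................................
124 ....................###################.....................
127 ......................####################..................
130 .......................################.....................
133 .....................#################................
[... 476 characters left out ...]
.........#####....#####...........................
160 ...................#####...#####............................
163 ...........................#####............................
166 ..........................#####.............................
169 .............#............#####.............................
172 .............#..............................................
175 ...............#............................................
178 ............................................................
181 ..............#.............................................
184 ............................................................
187 ............................................................
```

Both finger ends in the start picture sit about 7 rows above the projected TCP. So the real finger ends are about 30 mm higher than the reported TCP, which agrees with the hover just seen. I'll use true tip z ≈ reported z + 30 mm, back off, and go lower.

```bash
python3 -m crank '[[1,0,0,0.05,0],[1,-0.15,-0.017,0.05,0],[1,-0.28,-0.033,0.05,0],[1,-0.28,-0.033,0,0],[1,-0.28,-0.033,-0.06,0]]' >/dev/null; python3 to.py|head -1; python3 -m crank '[[1,0,0,-0.04,0],[1,0,0,-0.07,0],[1,0,0,-0.075,0]]'; python3 to.py|head -1
```

```text
t 6.3 press mm [-102.1  -38.3   10.4] tool-y angle in press deg -90.01 F press [0.2 0.3 0.6] grip 0.998 0.0
time: 6.68
position: [0.4248, -0.0317, -0.0054]
tool_rot: [-3.135, -0.184, 0.002]
ft_force: [-0.1, 0.5, 0.4]
grip_width: 0.999
grip_force: 0.0
t 6.67 press mm [-103.6  -37.5   -5.4] tool-y angle in press deg -89.97 F press [-0.   0.5  0.4] grip 0.999 0.0
```

Reported z is −5 mm over an 18 mm bed with no contact, which confirms the offset. Now the push.

```bash
python3 -m crank '[[1,0.03,0.0035,0,0],[1,0.06,0.007,0,0],[1,0.09,0.0105,0,0],[1,0.12,0.014,0,0],[1,0.12,0.014,0,0]]' >/dev/null; python3 to.py|head -1; python3 -m crank '[[1,0.02,0.0023,0,0],[1,0.04,0.0047,0,0],[1,0.06,0.007,0,0],[1,0.08,0.0094,0,0],[1,0.08,0.0094,0,0]]'>/dev/null; python3 to.py|head -1;  python3 -m crank '[[1,0.01,0.001,0,0],[1,0.02,0.0023,0,0],[1,0.03,0.0035,0,0],[1,0.035,0.004,0,0],[1,0.035,0.004,0,0]]'>/dev/null; python3 to.py|head -1
```

```text
t 7.3 press mm [-78.6 -37.8  -4.7] tool-y angle in press deg -89.98 F press [-0.3  0.  -0.2] grip 1.0 0.0
t 7.92 press mm [-62.3 -37.8  -4.6] tool-y angle in press deg -89.99 F press [-0.2 -0.   0.2] grip 0.999 0.0
t 8.55 press mm [-55.9 -38.   -4.7] tool-y angle in press deg -89.99 F press [-1.8 -0.5  0.5] grip 0.997 0.6
```

```bash
python3 -m crank '[[1,0.007,0.0008,0,0],[1,0.014,0.0016,0,0],[1,0.014,0.0016,0,0]]' >/dev/null; python3 to.py|head -1; python3 -m crank '[[1,0.005,0.0006,0,0],[1,0.01,0.0012,0,0],[1,0.01,0.0012,0,0]]'>/dev/null; python3 to.py|head -1
```

```text
t 8.93 press mm [-53.9 -38.   -4.8] tool-y angle in press deg -90.0 F press [-3.6 -0.4  3.4] grip 1.007 1.9
t 9.3 press mm [-53.8 -38.   -5.2] tool-y angle in press deg -90.01 F press [-8.2 -0.3  6.3] grip 1.0 4.1
```

The plate has stopped against the back fence (8 N). Next I'll go round to the −y side with the fingers shut.

```bash
python3 -m crank '[[1,-0.06,-0.007,0,0],[1,-0.1,-0.012,0.15,0],[0,-0.1,-0.012,0.4,0],[0,-0.1,-0.012,0.4,0]]' >/dev/null; python3 to.py -70 -139 70 -4 -139 65 -4 -139 0 -4 -139 -5 90
```

```text
t 9.8 press mm [-67.4 -38.9  79.1] tool-y angle in press deg -90.01 F press [1.3 0.2 0.1] grip 0.856 0.0
row [ 0.0453 -0.4986 -0.0457] turn 0.0
row [ 0.3731 -0.4601 -0.0707] turn 0.0
row [ 0.3731 -0.4601 -0.3957] turn 0.0
row [ 0.3731 -0.4601 -0.4207] turn 0.0
10mm press x = [0.0497 0.0058] y = [-0.0058  0.0497]
```

```bash
python3 -m crank '[[0,0.02,-0.25,0,0],[0,0.045,-0.5,0,0],[0,0.2,-0.48,0,0],[0,0.37,-0.46,0,0],[0,0.37,-0.46,0,0]]' >/dev/null; python3 to.py -4 -139 -5 90; python3 -m crank '[[0,0,0,-0.2,0],[0,0,0,-0.36,0],[0,0,0,-0.4,0],[0,0,0,-0.42,0],[0,0,0,-0.42,0]]'; python3 to.py -4 -139 -5 90
```

```text
t 10.43 press mm [  -6.5 -137.1   74.5] tool-y angle in press deg -89.9 F press [-0.7  1.4  0.2] grip 0.288 0.0
row [ 0.0138 -0.0081 -0.3977] turn -0.0003
10mm press x = [0.0497 0.0058] y = [-0.0058  0.0497]
time: 11.05
position: [0.5315, -0.1207, -0.0077]
tool_rot: [3.135, 0.184, 0.002]
ft_force: [1.1, 0.1, 0.3]
grip_width: 0.005
grip_force: 0.0
t 11.05 press mm [  -8.  -138.3   -7.7] tool-y angle in press deg -90.0 F press [ 1.1 -0.   0.3] grip 0.005 0.0
row [ 0.0201 -0.0009  0.0137] turn -0.0
10mm press x = [0.0497 0.0058] y = [-0.0058  0.0497]
```

```bash
python3 -m crank '[[0,0.02,0.03,0.01,0],[0,0.017,0.06,0.01,0],[0,0.013,0.09,0.01,0],[0,0.01,0.12,0.01,0],[0,0.01,0.12,0.01,0]]' >/dev/null; python3 to.py|head -1; python3 -m crank '[[0,-0.0035,0.03,0,0],[0,-0.007,0.06,0,0],[0,-0.01,0.09,0,0],[0,-0.0125,0.11,0,0],[0,-0.0125,0.11,0,0]]'>/dev/null; python3 to.py|head -1
```

```text
t 11.68 press mm [  -3.9 -113.6   -6.7] tool-y angle in press deg -89.92 F press [-1.3  0.1 -0.2] grip 0.007 0.0
t 12.3 press mm [ -3.7 -91.5  -6.7] tool-y angle in press deg -89.95 F press [-0.1 -0.9  0.4] grip 0.004 0.0
```

```bash
python3 -m crank '[[0,-0.0023,0.02,0,0],[0,-0.0047,0.04,0,0],[0,-0.0047,0.04,0,0]]'>/dev/null; python3 to.py|head -1; python3 -m crank '[[0,-0.0012,0.01,0,0],[0,-0.0017,0.015,0,0],[0,-0.0017,0.015,0,0]]'>/dev/null; python3 to.py|head -1; python3 -m crank '[[0,-0.0006,0.005,0,0],[0,-0.0012,0.01,0,0],[0,-0.0012,0.01,0,0]]'>/dev/null; python3 to.py|head -1
```

```text
t 12.68 press mm [ -3.7 -83.5  -6.7] tool-y angle in press deg -89.96 F press [ 0.   0.  -0.1] grip 0.005 0.0
t 13.05 press mm [ -3.8 -81.2  -6.7] tool-y angle in press deg -90.0 F press [-0.2 -0.9  0. ] grip 0.008 0.4
t 13.43 press mm [ -3.8 -79.1  -6.7] tool-y angle in press deg -89.99 F press [-0.4 -1.3  0.5] grip 0.005 0.5
```

```bash
python3 -m crank '[[0,-0.0012,0.01,0,0],[0,-0.0023,0.02,0,0],[0,-0.0023,0.02,0,0]]'>/dev/null; python3 to.py|head -1; python3 -m crank '[[0,-0.0012,0.01,0,0],[0,-0.0017,0.015,0,0],[0,-0.0017,0.015,0,0]]'>/dev/null; python3 to.py|head -1
```

```text
t 13.8 press mm [ -3.8 -74.6  -6.7] tool-y angle in press deg -89.97 F press [ 0.3 -1.3  0.1] grip 0.002 0.2
t 14.18 press mm [ -3.8 -72.3  -6.7] tool-y angle in press deg -90.0 F press [ 1.1 -2.1  1. ] grip 0.005 0.9
```

```bash
python3 -m crank '[[0,-0.0006,0.005,0,0],[0,-0.0012,0.01,0,0],[0,-0.0012,0.01,0,0]]'>/dev/null; python3 to.py|head -1
python3 - <<'E'
from h import *
a=get_image("top")[205:300,290:400,::-1]; cv2.imwrite("pics/c5.png",cv2.resize(a,None,fx=6,fy=6,interpolation=cv2.INTER_CUBIC))
E
```

```text
t 14.55 press mm [ -3.7 -72.3  -6.7] tool-y angle in press deg -90.06 F press [ 1.  -5.6 -0.2] grip 0.005 3.0
```

View pics/c5.png

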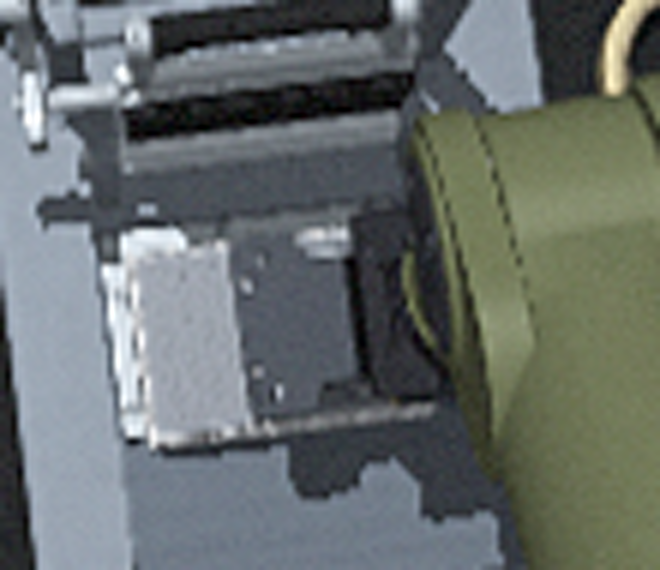

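Crop c5: the plate (front-left corner ≈(155,445)) lies along the side fence (110–140, 240–435), and the push stalls at 5.6 N. Now I'll reseat it in x.

```bash
python3 -m crank '[[0,0.004,-0.03,0,0],[0,0.006,-0.05,0.1,0],[0.6,0.006,-0.05,0.35,0],[1,0.006,-0.05,0.42,0],[1,-0.15,0,0.42,0]]' >/dev/null; python3 to.py -80 0 70 -80 0 -5 90
```

```text
t 15.22 press mm [-30.9 -66.7  79.8] tool-y angle in press deg -90.02 F press [-0.8  0.9  0.2] grip 0.259 0.0
row [-0.2827  0.3028 -0.0489] turn 0.0
row [-0.2827  0.3028 -0.4239] turn 0.0
10mm press x = [0.0497 0.0058] y = [-0.0058  0.0497]
```

```bash
python3 -m crank '[[1,-0.15,0.15,0,0],[1,-0.283,0.303,0,0],[1,-0.283,0.303,0,0],[1,-0.283,0.303,0,0]]' >/dev/null; python3 to.py -80 0 -6 90 ; python3 -m crank '[[1,0,0,-0.2,0],[1,0,0,-0.36,0],[1,0,0,-0.4,0],[1,0,0,-0.42,0],[1,0,0,-0.42,0]]'>/dev/null; python3 to.py -58 0 -5 -53 0 -5 90
```

```text
t 15.72 press mm [-82.2  -0.2  77.8] tool-y angle in press deg -89.98 F press [ 1.1 -0.9  0.4] grip 0.723 0.0
row [ 0.011   0.0021 -0.419 ] turn -0.0001
10mm press x = [0.0497 0.0058] y = [-0.0058  0.0497]
t 16.35 press mm [-81.8  -0.1  -6. ] tool-y angle in press deg -90.02 F press [-0.3  0.7  0.7] grip 0.998 0.0
row [0.1179 0.0143 0.0048] turn 0.0
row [0.1428 0.0173 0.0048] turn 0.0
10mm press x = [0.0497 0.0058] y = [-0.0058  0.0497]
```

```bash
python3 -m crank '[[1,0.04,0.005,0.005,0],[1,0.08,0.0095,0.005,0],[1,0.1,0.012,0.005,0],[1,0.118,0.014,0.005,0],[1,0.118,0.014,0.005,0]]'>/dev/null; python3 to.py |head -1;python3 -m crank '[[1,0.01,0.0012,0,0],[1,0.02,0.0024,0,0],[1,0.02,0.0024,0,0]]'>/dev/null; python3 to.py|head -1; python3 -m crank '[[1,0.01,0.0012,0,0],[1,0.015,0.0018,0,0],[1,0.015,0.0018,0,0]]'>/dev/null; python3 to.py|head -1
```

```text
t 16.98 press mm [-58.8   0.3  -5.8] tool-y angle in press deg -89.99 F press [-0.1  0.4 -0.1] grip 1.002 0.0
t 17.35 press mm [-54.8   0.2  -5.7] tool-y angle in press deg -90.0 F press [0.3 0.8 0.3] grip 0.998 0.0
t 17.73 press mm [-54.1   0.1  -6.2] tool-y angle in press deg -90.0 F press [-5.4 -0.2  5.5] grip 0.999 2.8
```

```bash
python3 -m crank '[[1,0.006,0.0007,0,0],[1,0.006,0.0007,0,0]]'>/dev/null; python3 to.py|head -1; python3 -m crank '[[1,-0.04,-0.005,0,0],[1,-0.1,-0.012,0.1,0.02],[0.3,-0.1,-0.012,0.4,0.05],[0,-0.1,-0.012,0.7,0.08],[0,-0.1,-0.012,1,0.11]]'>/dev/null;  python3 -m crank '[[0,-0.1,0.2,0.2,0.03],[0,-0.15,0.4,0.2,0.06],[0,-0.15,0.5,0.2,0.09],[0,-0.15,0.6,0.2,0.12],[0,-0.15,0.6,0.2,0.135]]'>/dev/null; python3 to.py 0 0 0 0
python3 - <<'E'
from to import *
from m import *
im=np.ascontiguousarray(get_image("top")[:,:,::-1]); cv2.imwrite("pics/top6.png",im)
a=im[195:320,265:400]; cv2.imwrite("pics/c6.png",cv2.resize(a,None,fx=4.6,fy=4.6,interpolation=cv2.INTER_CUBIC))
E
```

```text
t 17.98 press mm [-54.    0.1  -6.4] tool-y angle in press deg -90.01 F press [-8.   0.1  6.8] grip 0.997 4.1
t 19.23 press mm [-86.1 124.9 234.6] tool-y angle in press deg -1.52 F press [-0.3 -0.2  0.9] grip 0.172 0.0
row [ 0.5007 -0.5701 -1.1728] turn 0.0042
10mm press x = [0.0497 0.0058] y = [-0.0058  0.0497]
```

View pics/c6.png

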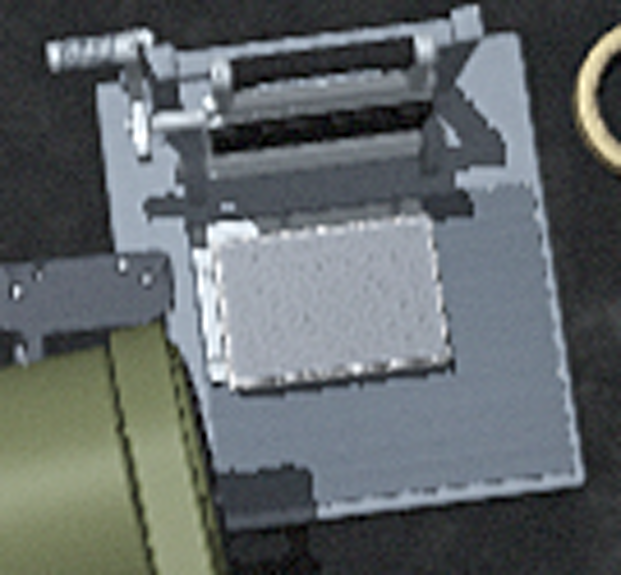

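Plate is snug in the corner (crop corners ≈ (232,387), (450,360), (432,215), (215,242)), catch and jaw are untouched. I'll check its numbers and work out the thumb move.

```bash
python3 - <<'E'
from to import *
from m import *
g=cv2.imread("pics/top6.png",0); cr=lambda L:(np.array(L)+.5)/4.6-.5+np.array([265,195])
Q=quad(g,cr([[232,387],[450,360],[432,215],[215,242]]),2); W=ray("top",Q,.05)[:,:2]; print(np.round((W-O)@R*1e3,1)); Mp=np.array([[-.041,.0622],[-.041,-.0622],[.041,-.0622],[.041,.0622]])
a,b,e=fit(W,Mp); print(a-TH,(b-O)@R,e)
for i in range(4):
    v=W[(i+1)%4]-W[i]; print(round(delta(np.arctan2(v[1],v[0])-TH-(np.pi/2 if i%2==0 else 0)),3))
print("thumb",(ray("top",cr([[48,53],[150,38]]),.218)[:,:2]-O)@R)
E
python3 to.py 85 119 160 85 119 155 0
```

```text
[[-43.8  63.7]
 [-44.2 -61.6]
 [ 41.2 -61.3]
 [ 41.4  62.9]]
-0.0028469103397247564 [-0.00133868  0.00091304] 0.0016735908843111824
-0.003
0.003
-0.002
-0.009
thumb [[0.12667721 0.13393379]
 [0.12784209 0.08293688]]
t 19.27 press mm [-86.2 123.9 234.4] tool-y angle in press deg -1.48 F press [ 0.  -0.8 -0.5] grip 0.125 0.0
row [ 0.853   0.0757 -0.3721] turn 0.0041
row [ 0.853   0.0757 -0.3971] turn 0.0041
10mm press x = [0.0497 0.0058] y = [-0.0058  0.0497]
```

```bash
python3 -m crank '[[0,0.2,0.02,0,0.004],[0,0.45,0.04,0,0.004],[0,0.7,0.06,-0.1,0.004],[0,0.84,0.07,-0.2,0.004],[0,0.84,0.07,-0.3,0.004]]'; python3 to.py 85 118 157 106 118 157 126 118 157 146 118 157 164 118 157 0
```

```text
time: 19.9
position: [0.5923, 0.1433, 0.1724]
tool_rot: [-2.1, -2.333, -0.002]
ft_force: [-0.1, -0.0, 0.6]
grip_width: 0.004
grip_force: 0.0
t 19.9 press mm [ 83.2 116.8 172.4] tool-y angle in press deg -0.67 F press [-0.1 -0.   0.6] grip 0.004 0.0
row [ 0.0082  0.0071 -0.0769] turn 0.0019
row [ 0.1125  0.0193 -0.0769] turn 0.0019
row [ 0.2118  0.031  -0.0769] turn 0.0019
row [ 0.3111  0.0427 -0.0769] turn 0.0019
row [ 0.4005  0.0532 -0.0769] turn 0.0019
10mm press x = [0.0497 0.0058] y = [-0.0058  0.0497]
```

```bash
python3 -m crank '[[0,0.008,0.007,-0.07,0.002],[0,0.06,0.013,-0.07,0.002],[0,0.1,0.018,-0.07,0.002],[0,0.14,0.023,-0.07,0.002],[0,0.18,0.027,-0.07,0.002]]'>/dev/null; python3 to.py|head -1; python3 -m crank '[[0,0.04,0.005,0,0],[0,0.08,0.01,0,0],[0,0.12,0.014,0,0],[0,0.16,0.019,0,0]]'>/dev/null; python3 to.py|head -1; python3 to.py 164 118 157 0
```

```text
t 20.52 press mm [119.  118.4 161.1] tool-y angle in press deg 0.19 F press [-1.1  0.2  0.8] grip 0.005 0.6
t 21.02 press mm [150.5 118.3 159.8] tool-y angle in press deg 0.2 F press [-1.5  0.7 -1. ] grip 0.005 1.1
t 21.02 press mm [150.5 118.3 159.8] tool-y angle in press deg 0.2 F press [-1.5  0.7 -1. ] grip 0.005 1.1
row [ 0.0671  0.0065 -0.0141] turn -0.0006
10mm press x = [0.0497 0.0058] y = [-0.0058  0.0497]
```

```bash
python3 -m crank '[[0,0.04,0.005,-0.01,0],[0,0.085,0.01,-0.01,0],[0,0.09,0.01,-0.01,0],[0,0.02,0,0,0],[0.1,0,0,0.2,0]]'>/dev/null; python3 to.py|head -1; python3 -m crank '[[0.46,0,0,0.2,0],[0.46,-0.1,-0.25,0.2,0],[0.46,-0.15,-0.5,0.2,0],[0.46,-0.15,-0.6,0.2,0]]'>/dev/null; python3 to.py 104 0 215 104 0 178 0
python3 - <<'E'
from to import *
im=np.ascontiguousarray(get_image("top")[:,:,::-1]); cv2.imwrite("pics/top7.png",im)
a=cv2.imread("pics/top6.png",0)[190:220,265:310].astype(int); b=cv2.imread("pics/top7.png",0)[190:220,265:310]
for r in range(0,30): print(190+r,"".join("#" if v>150 else "+" if v>100 else "." for v in a[r])," ","".join("#" if v>150 else "+" if v>100 else "." for v in b[r]))
E
```

```text
t 21.65 press mm [149.3 117.5 198.4] tool-y angle in press deg 0.2 F press [ 1.5 -0.3  0.6] grip 0.053 0.0
t 22.15 press mm [107.2  -1.8 241.4] tool-y angle in press deg -0.09 F press [ 0.6  0.2 -0.1] grip 0.429 0.0
row [-0.0168  0.0071 -0.1319] turn 0.0003
row [-0.0168  0.0071 -0.3169] turn 0.0003
10mm press x = [0.0497 0.0058] y = [-0.0058  0.0497]
190 .............................................   .........................###.................
191 .............................................   .........................###.................
192 .............................................   .........................###.................
193 .............................................   .........................###.................
194 .............................................   .........................+##+................
195 .............................................   ..........................###................
196 .............................................   ..........................###................
197 .............................................   .........
[... 1492 characters left out ...]
..+.........++
213 .....................++++++.+++#.......######   .....................+++++.+###............##
214 .....................#####+.++.++......######   .....................#####..###............##
215 .....................######++..++......######   .....................#####..###............##
216 .....................#######+..++......######   .....................+####..###............##
217 .....................+######+##+#......+#####   .....................+####+.###............##
218 .....................+###########.......#####   .....................+#####+###++........++##
219 .....................+###########.+##########   .....................+#########+#.+##########
```

The roller has swung well back: rows 203–209 are now empty and the lever reaches past row 190. Now I'll grasp the bar.

```bash
python3 -m crank '[[0.46,-0.017,0.007,-0.1,0],[0.46,-0.017,0.007,-0.2,0],[0.46,-0.017,0.007,-0.25,0],[0.46,-0.017,0.007,-0.29,0],[0.46,-0.017,0.007,-0.31,0]]' 30; python3 to.py|head -1; python3 -m crank '[[0.1,0,0,0,0],[0.1,0,0,0,0],[0.1,0,0,0,0],[0.1,0,0,0,0]]' 20; python3 to.py|head -1
```

```text
time: 22.82
position: [0.6257, 0.0344, 0.1779]
tool_rot: [-2.083, -2.351, -0.0]
ft_force: [0.7, -0.7, -0.0]
grip_width: 0.461
grip_force: 0.0
t 22.82 press mm [103.6   4.7 177.9] tool-y angle in press deg 0.22 F press [ 0.7 -0.7 -0. ] grip 0.461 0.0
time: 23.32
position: [0.6262, 0.0341, 0.1788]
tool_rot: [2.083, 2.35, 0.002]
ft_force: [1.7, 0.5, 0.7]
grip_width: 0.175
grip_force: 20.0
t 23.32 press mm [104.1   4.4 178.8] tool-y angle in press deg 0.18 F press [1.8 0.3 0.7] grip 0.175 20.0
```

```bash
cat > arc.py <<'E'
import sys
from to import *
a,b=map(float,sys.argv[1:3])
f=lambda t:np.array([-170*np.sin(t)+20*np.cos(t),170*np.cos(t)+20*np.sin(t)])
for t in np.linspace(a,b,6)[1:]:
    d=f(t)-f(a); w=R@np.array([d[0],0])/200; print(round(t,2),[.1]+np.round([w[0],w[1],d[1]/200],3).tolist()+[0],end=" ")
print()
E
for k in "0 .4" ".4 .8" ".8 1.2" "1.2 1.5" "1.5 1.58"; do python3 arc.py $k; done
```

```text
0.08 [0.1, -0.068, -0.008, 0.005, 0] 0.16 [0.1, -0.136, -0.016, 0.005, 0] 0.24 [0.1, -0.204, -0.024, -0.001, 0] 0.32 [0.1, -0.271, -0.032, -0.012, 0] 0.4 [0.1, -0.337, -0.04, -0.028, 0] 
0.48 [0.1, -0.064, -0.008, -0.022, 0] 0.56 [0.1, -0.127, -0.015, -0.049, 0] 0.64 [0.1, -0.187, -0.022, -0.08, 0] 0.72 [0.1, -0.245, -0.029, -0.117, 0] 0.8 [0.1, -0.299, -0.035, -0.158, 0] 
0.88 [0.1, -0.051, -0.006, -0.045, 0] 0.96 [0.1, -0.098, -0.012, -0.095, 0] 1.04 [0.1, -0.141, -0.017, -0.147, 0] 1.12 [0.1, -0.18, -0.021, -0.204, 0] 1.2 [0.1, -0.214, -0.025, -0.263, 0] 
1.26 [0.1, -0.023, -0.003, -0.046, 0] 1.32 [0.1, -0.042, -0.005, -0.093, 0] 1.38 [0.1, -0.059, -0.007, -0.142, 0] 1.44 [0.1, -0.073, -0.009, -0.191, 0] 1.5 [0.1, -0.084, -0.01, -0.241, 0] 
1.52 [0.1, -0.002, -0.0, -0.013, 0] 1.53 [0.1, -0.005, -0.001, -0.027, 0] 1.55 [0.1, -0.007, -0.001, -0.041, 0] 1.56 [0.1, -0.008, -0.001, -0.054, 0] 1.58 [0.1, -0.01, -0.001, -0.068, 0]
```

```bash
python3 -m crank '[[0.1,-0.034,-0.004,0.003,0],[0.1,-0.068,-0.008,0.005,0]]' 25 >/dev/null; python3 to.py|head -1; python3 -m crank '[[0.1,-0.068,-0.008,0,0],[0.1,-0.136,-0.016,-0.006,0],[0.1,-0.203,-0.024,-0.017,0],[0.1,-0.269,-0.032,-0.033,0]]' >/dev/null; python3 to.py|head -1
```

```text
t 23.57 press mm [ 89.8   4.4 179.8] tool-y angle in press deg 0.19 F press [2.4 0.1 1.8] grip 0.176 25.0
t 24.07 press mm [ 34.5   4.4 172.4] tool-y angle in press deg 0.19 F press [ 2.1  0.3 -0.2] grip 0.175 25.0
```

The jaw swings freely past 0.03 rad, so the catch is clear. I'll carry on along the arc.

```bash
python3 -m crank '[[0.1,-0.064,-0.008,-0.022,0],[0.1,-0.127,-0.015,-0.049,0],[0.1,-0.187,-0.022,-0.08,0],[0.1,-0.245,-0.029,-0.117,0],[0.1,-0.299,-0.035,-0.158,0]]' >/dev/null; python3 to.py|head -1; python3 -m crank '[[0.1,-0.051,-0.006,-0.045,0],[0.1,-0.098,-0.012,-0.095,0],[0.1,-0.141,-0.017,-0.147,0],[0.1,-0.18,-0.021,-0.204,0],[0.1,-0.214,-0.025,-0.263,0]]'  >/dev/null; python3 to.py|head -1
```

```text
t 24.7 press mm [-24.3   4.4 140.6] tool-y angle in press deg 0.19 F press [ 7.4  0.8 -3.6] grip 0.173 25.0
t 25.32 press mm [-66.3   4.4  88.9] tool-y angle in press deg 0.17 F press [6.4 0.5 1.2] grip 0.173 25.0
```

```bash
python3 -m crank '[[0.1,-0.023,-0.003,-0.046,0],[0.1,-0.042,-0.005,-0.093,0],[0.1,-0.059,-0.007,-0.142,0],[0.1,-0.073,-0.009,-0.191,0],[0.1,-0.084,-0.01,-0.241,0]]' 40 >/dev/null; python3 to.py|head -1; python3 -m crank '[[0.1,-0.004,-0.001,-0.025,0],[0.1,-0.008,-0.001,-0.05,0],[0.1,-0.01,-0.001,-0.065,0],[0.1,-0.01,-0.001,-0.065,0]]'  >/dev/null; python3 to.py|head -1
```

```text
t 25.95 press mm [-83.3   4.4  40.6] tool-y angle in press deg 0.19 F press [6.1 0.9 5.5] grip 0.173 40.0
t 26.45 press mm [-85.2   4.4  28.4] tool-y angle in press deg 0.19 F press [ 2.6  1.4 11.6] grip 0.166 40.0
```

```bash
python3 -m crank '[[0.1,0,0,-0.01,0],[0.1,0,0,-0.015,0],[0.1,0,0,-0.015,0],[0.1,0,0,-0.015,0]]' >/dev/null; python3 to.py|head -1;  python3 - <<'E'
from h import *
a=get_image("top")[190:320,265:425,::-1]; b=get_image("side")[195:305,280:390,::-1]
cv2.imwrite("pics/c8.png",np.hstack([cv2.resize(a,(490,398),interpolation=cv2.INTER_CUBIC),cv2.resize(b,(300,398),interpolation=cv2.INTER_CUBIC)]))
E
```

```text
t 26.95 press mm [-85.4   4.3  26.8] tool-y angle in press deg 0.19 F press [-3.8  1.8 27.9] grip 0.162 40.0
```

View pics/c8.png

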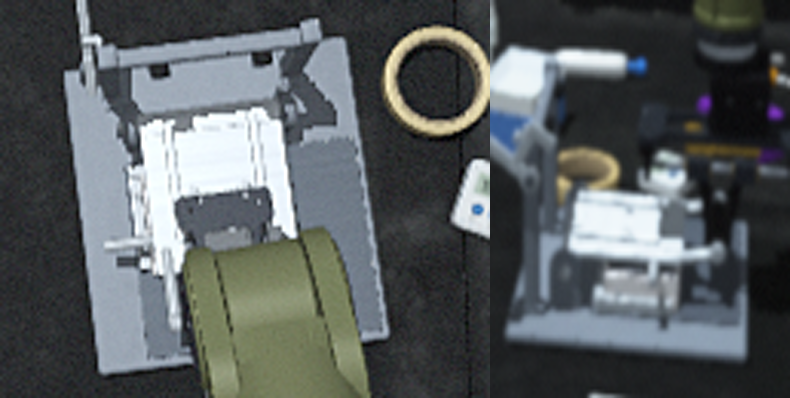

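The picture shows the jaw level over the plate, the gripper on the bar, and the catch back. The 28 N at the handle is well over the 12 N needed, so the jaw is on its stop. Timer and tape are untouched.

```bash
python3 -c "
from bench import *
print(close_job())"
```

```text
the job is handed in; nothing more can be done
None
```

The job is handed in: the plate is flush in the fence corner (within about 1.5 mm by camera), the catch is flipped off, the jaw is down on its stop pressing the plate, and the gripper is still holding the handle there.

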